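# Pack the paint rack under its dust cover

### The job

Put the paint things away in the yellow rack, standing upright in its lane one behind the other: first the blue bottle, which goes to the far end, then the green tin, then the orange jar. Set each one down in the open bay, never dropping or knocking it, and work it back under the clear cover; when all three are in, press on the jar, about 15 newtons and no ramming, until you feel the whole row bear on the sprung cork plate at the far end, and hold that for a moment, so that the three stand close together with the jar wholly under the cover. Leave the white bottle and everything else on the bench where it is.

Things in the scene. Friction and masses are not known exactly. Their poses are not given: they have to be found in the camera images.
- rack: Pale yellow wooden rack, fixed, 285 long (x) x 110 wide x 160 high. Origin: on the bench, on the lane's centreline, straight below the front edge of the cover; x runs along the lane to the far end, z up. Lane floor 12 above the bench. Lane 54 wide between guide rails 10 thick with tops 26 above the bench. The open loading bay runs from x = -85 to 0, the covered part from 0 to 190.
- rack_lip (a point): Middle of the top of the rack's front lip (26 above the bench, 10 thick; inner face at rack x = -85, outer -95).
- cover_edge (a point): Middle of the lower front edge of the clear cover, 146 above the bench (cover top at 160). The cover is 110 wide, 190 deep, its front batten 12 deep; behind it the underside is at 150. It stands on two posts at rack x = 174 to 190, y = +-39 to +-55, with thin struts at y = +-50 from x = 115 back; otherwise the sides are open above the rails.
- endplate: Cork-faced end plate across the far end of the lane, 50 wide, 46 high, 8 thick, on a stiff spring (about 3 N per mm, 8 mm of travel to +x). Origin: on the lane floor in the middle of the face towards the row; same axes as the rack.
- bottle: Blue plastic paint bottle: round body 44 in diameter and 66 high, neck 28 in diameter to 74, white cap 22 in diameter to 92 high. About 0.16 kg. Origin: centre of its underside, z up.
- tin: Square metal tin with green label: 42 x 42 x 74, black cap 24 in diameter to 84 high. About 0.18 kg. Origin: centre of its underside, x and y square to its sides, z up.
- jar: Orange jar with yellow lid: round, 48 in diameter, 68 high (lid from 52 up, same diameter). About 0.14 kg. Origin: centre of its underside, z up.
- white_bottle: Bystander: white bottle with red cap, 48 in diameter, 90 high, standing among the things to put away. Origin: centre of its underside. Leave alone.
- brush: Bystander: paint brush lying on the bench. Leave alone.
- screwdriver: Bystander: screwdriver lying on the bench. Leave alone.
- blue_panel: Bystander: light blue wooden panel, 90 x 110 x 12, flat on the bench. Origin: centre of its underside. Leave alone.
- cup: Bystander: white open cup, 72 in diameter, 85 high. Origin: centre of its underside. Leave alone.
- yellow_block: Bystander: pale yellow wooden block, 60 x 90 x 20. Origin: centre of its underside. Leave alone.
Things that resemble listed ones, but are neither listed nor needed, are in the scene too. Leave any pink look-alike of the jar alone.

How it is judged (in metres and radians):
On the way, in this order (a step that is already met when the one before it is completed fails the run):
1. the blue bottle stands in the lane (x of bottle in the frame of rack between -0.08 and 0.16 m and y of bottle in the frame of rack between -0.012 and 0.012 m and z of bottle in the frame of rack between 0.006 and 0.017 m and angle between bottle's own z axis and vertical below 0.15 rad), for 0.2 s.
2. then the tin stands in the lane (x of tin in the frame of rack between -0.08 and 0.16 m and y of tin in the frame of rack between -0.012 and 0.012 m and z of tin in the frame of rack between 0.006 and 0.017 m and angle between tin's own z axis and vertical below 0.15 rad), for 0.2 s.
3. then the jar stands in the lane (x of jar in the frame of rack between -0.08 and 0.16 m and y of jar in the frame of rack between -0.012 and 0.012 m and z of jar in the frame of rack between 0.006 and 0.017 m and angle between jar's own z axis and vertical below 0.15 rad), for 0.2 s.
4. then the row is pressed on the end plate with more than 4 N for 0.2 s, the jar under the cover (contact force between bottle and endplate above 4 N and x of jar in the frame of rack above 0.03 m), for 0.2 s.
At the end, for the whole second after the job is handed in: Bottle, tin and jar stand upright (within 0.1 rad) and at rest on the lane floor in that order from the far end: the bottle within 12 mm of the end plate, no gap in the row over about 8 mm, the jar wholly under the cover (its centre at least 28 mm behind the cover's front edge) (all of step 1 and all of step 2 and all of step 3 and x of bottle in the frame of rack above 0.118 m and horizontal distance between bottle and tin below 0.051 m and horizontal distance between tin and jar below 0.053 m and x of jar in the frame of rack between 0.028 and 0.065 m and angle between each of bottle, tin, jar's own z axis and vertical below 0.1 rad and linear speed of each of bottle, tin, jar below 0.02 m/s); the robot touches nothing.
It fails at once if the end plate is rammed: over 30 N (contact force between bottle and endplate above 30 N).
It fails at once if the bottle, tin or jar is dropped or knocked: faster than 0.5 m/s while not in the fingers ((contact force between bottle and the fingers below 0.1 N and linear speed of bottle above 0.5 m/s) or (contact force between tin and the fingers below 0.1 N and linear speed of tin above 0.5 m/s) or (contact force between jar and the fingers below 0.1 N and linear speed of jar above 0.5 m/s)).
It fails at once if a bystander is moved more than 30 mm (distance of any of white_bottle, brush, screwdriver, blue_panel, cup, yellow_block from where it was at the start of the episode above 0.03 m).
It also fails if it takes over 72 s, if anything falls off the work surface, if the arm or the gripper's body presses on something with over 40 N, if the wrist force passes 120 N, or if a joint passes its speed limit or range.

### The arm

A 7-joint arm with a two-finger parallel gripper is mounted at the origin on the work surface. World frame = base frame: x ahead of the robot, y to its left, z up, the work surface at z = 0. Lengths are in mm, angles in rad, forces in N, time in s.
With the tool pointing down it reaches from about 400 to 925 mm from the base axis. Payload 4.1 kg.
Tool frame: the origin (TCP) lies midway between the tips of the shut fingers; the grasp point (between the pads) lies 19 mm behind it; z points along the fingers, y is the line along which they close (so a half turn about z gives the same grasp; the last joint's range is limited). The gripper opens to 85 mm and grips with 20 to 120 N. Pads are 22 mm wide; open, the fingers measure 114 mm over their backs; the gripper's body (76 mm by 85 mm) begins 54 mm behind the grasp point. The pads swing forward as they close: fully open they stand 13 mm farther back than shut.
Start: joints at [1.154, 0.398, 0.045, 1.537, -0.019, 1.207, -0.051], TCP at [203.148, -617.474, 231.347] pointing down, gripper open.
Joint ranges: [-2.82, 2.82], [-0.49, 2.23], [-1.37, 1.46], [0, 2.46], [-1.36, 4.5], [0.23, 2], [-2.94, 2.94]. Speed limits (rad/s): [2.57, 2.57, 3.14, 3.14, 3.14, 3.14, 3.14].

### API

Orientations are given as a unit quaternion [x, y, z, w].
In Python, from station import arm gives the robot as it stands.
- The arm moves only by the tool step_arm, never from a script. Its argument "steps" is a list of rows, each a list of 3 entries, a list of its own where there are three numbers: the shift along the tool's x, y, z in m, then the turn, a rotation vector about the tool's x, y, z in degrees, then the finger opening in m, from 0 to 0.0854. A call has 1 to 8 rows; each row is the pose to reach, as a shift and turn from the pose commanded when the call began, along the tool's axes at that moment; what a row does not reach only later rows make up. A row lasts 1/8 s, in which the tool goes at most 62.5 mm and 10.7 degrees, less where a joint would pass 70% of its speed; a pose out of reach is approached as far as the arm can. A call with a gripper value outside its range is refused whole. The fingers move at their own pace and stop on an object; "grip_force" is the grip in N (left out, the last holds). Time passes only in rows, so rows that repeat a pose let the fingers close. It gives the time, the measured TCP pose, the force, the opening and the grip force at its end, in the units of the state.
- arm.get_state(): the state, without advancing time (a new reading comes with each control period).
- arm.camera(name): name is "scene" or "side" or "wrist"; returns a dict with "frame" (384x512x3 uint8, blue, green, red), "range_z" (384x512 float32, mm along the optical axis (not along the pixel's ray), 0 where there is no reading), "intrinsics" (3x3 intrinsics, pixels), "R" (3x3) and "t" (3): a world point X has camera coordinates R X + t; the wrist camera has in their place "T_tool_cam" (4x4, takes a point from camera to tool coordinates, whose origin is the TCP and whose axes are the flange's). Camera axes: x right, y down, z forward; pixel columns grow to the right and rows downward; lengths in mm; the calibration is good to about 2 mm. A picture is of the moment at which its call begins: read the wrist's pose just before it.
- arm.job_done(): hands the job in; it is judged then, once.
The state is a dict: "time": time; "joints": joint angles; "qd": joint speeds; "joint_efforts": joint torques, N m; "ee_pos": TCP position; "orientation": TCP orientation; "contact_force": force on the tool from outside, world axes, zero at the start; "torque": the same for the moment, N m; "grip_width": finger opening in mm; "finger_force": force on a finger pad.
Only numpy, scipy, OpenCV 4.12 (cv2) and the standard library are available. Lean on these libraries where they do the work, as an engineer would, in place of code of your own. Each camera call takes 0.05 s, during which the arm holds its last target. There are 200 camera calls.

## Working session

There is one attempt and no reset: what is moved stays moved. The work goes in short steps, Python scripts to look and compute and a tool call to move; the robot and the scene stay as the last step left them, time stands still between calls to the robot, and variables do not carry over. Pictures are saved under pics/ and viewed, at most 12 in all, crops included, and the job is handed in when it is done.

Besides the shell and the picture viewer there is one more tool, called after "Call:" as name(argument=value, ...) on one line, values as JSON. step_arm: Moves the arm, as the interface text tells. Its arguments: {"type":"object","properties":{"steps":{"type":"array","items":{"type":"array"}},"grip_force":{"type":"number"}},"required":["steps"]}

```bash
ls; mkdir -p pics
python3 - <<'E'
from station import arm
import cv2,pickle,numpy as np
s=arm.get_state();print(s)
d={}
for n in("scene","side","wrist"):
    c=arm.camera(n);d[n]=c;cv2.imwrite(f"pics/{n}0.png",c["frame"])
    print(n,c["intrinsics"].tolist(),[np.round(c[k],3).tolist() for k in("R","t","T_tool_cam") if k in c])
pickle.dump((s,d),open("shot0.pkl","wb"))
a=np.hstack([d["scene"]["frame"],d["side"]["frame"]])
cv2.imwrite("pics/both.png",cv2.resize(d["scene"]["frame"],(800,600),interpolation=cv2.INTER_CUBIC))
cv2.imwrite("pics/sidebig.png",cv2.resize(d["side"]["frame"],(800,600),interpolation=cv2.INTER_CUBIC))
E
```

```text
pics
{'time': 0.0, 'joints': array([ 1.15398611,  0.39917175,  0.04505563,  1.53787684, -0.01871932,
        1.20687658, -0.05074914]), 'qd': array([ 1.44177784e-03,  2.00896427e-03,  5.27158337e-05,  5.58876239e-04,
       -7.79390046e-04,  1.38980553e-03,  6.03972036e-04]), 'joint_efforts': array([-1.36891782e-05, -4.75131047e+01,  1.36462837e+00, -2.54224688e+01,
        1.14200322e-02,  9.46772459e-03,  2.85336384e-06]), 'ee_pos': array([ 202.93548372, -616.85075087,  230.27837679]), 'orientation': array([ 9.87397825e-01,  1.58254931e-01, -2.11328652e-04, -9.31584309e-04]), 'contact_force': array([-0.54161724,  0.28490679, -0.26273819]), 'torque': array([ 0.04027466, -0.04412179,  0.04200617]), 'finger_force': 0.0, 'grip_width': 85.33513925308894}
scene [[371.98512744652, 0.0, 256.37692090230985], [0.0, 371.98512744652, 190.9915231687506], [0.0, 0.0, 1.0]] [[[-0.128, 0.992, -0.014], [0.847, 0.102, -0.522], [-0.516, -0.079, -0.853]], [85.485, -472.517, 1641.153]]
side [[390.2368622254151, 0.0, 255.12286173459069], [0.0, 390.2368622254151, 193.46848611077112], [0.0, 0.0, 1.0]] [[[0.968, -0.252, 0.002], [-0.155, -0.6, -0.785], [0.199, 0.759, -0.62]], [-592.679, 171.577, 1123.019]]
wrist [[330.7387351076322, 0.0, 256.8577584984219], [0.0, 330.7387351076322, 195.67599930890552], [0.0, 0.0, 1.0]] [[[0.0, -0.958, -0.287, 73.812], [1.0, -0.0, 0.0, 0.479], [-0.0, -0.287, 0.958, -141.861], [0.0, 0.0, 0.0, 1.0]]]
```

View pics/both.png

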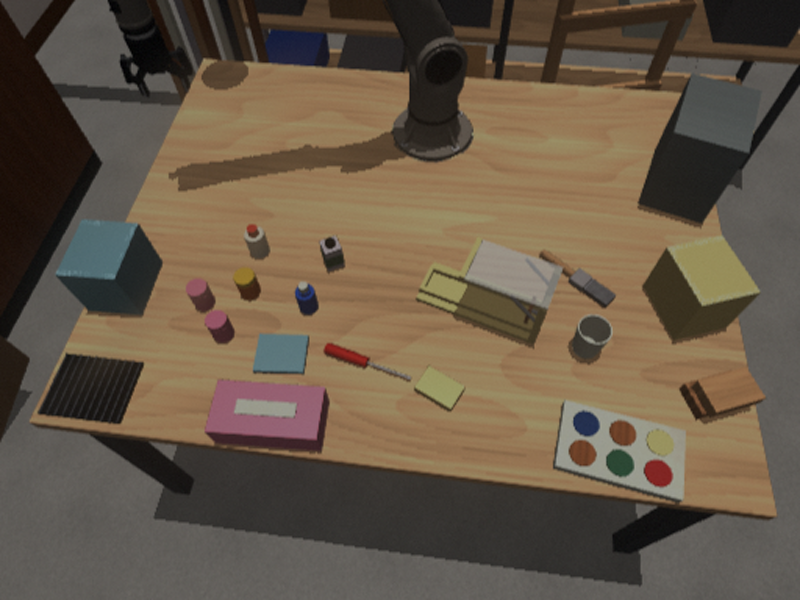

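View pics/sidebig.png

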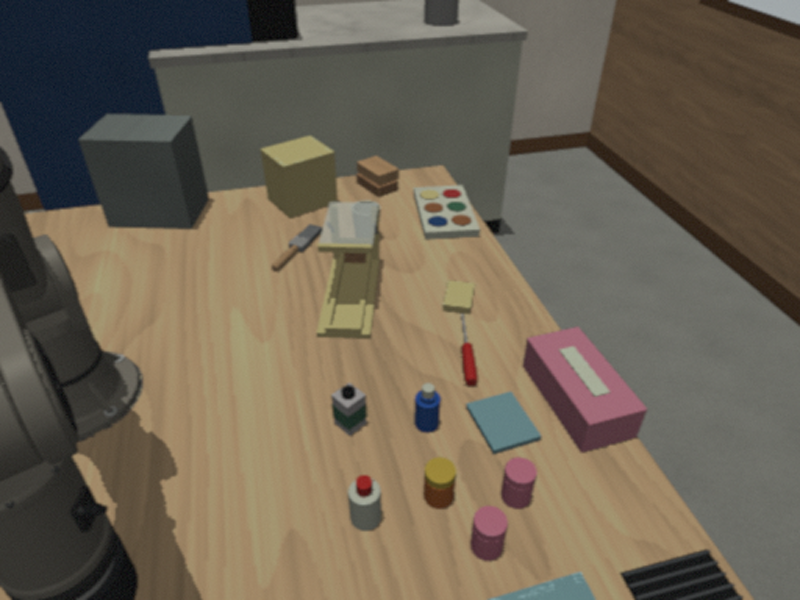

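Scene picture: blue bottle at (307,297), tin at (331,252), jar at (246,283), white bottle at (256,241), pink look-alikes at (200,293) and (219,326). The rack's bay is at left (440,285), and its cover is at (515,270) with the lane running right and slightly down. I'll measure by combining the depth clouds.

```bash
cat > h.py <<'E'
import numpy as np,cv2
def cloud(c):
    z=c["range_z"];v,u=np.nonzero(z>0);Z=z[v,u].astype(float);K=c["intrinsics"]
    P=np.stack([(u-K[0,2])*Z/K[0,0],(v-K[1,2])*Z/K[1,1],Z],1)
    return (P-c["t"])@c["R"],c["frame"][v,u],np.stack([u,v],1)
def pix(c,X):
    p=(np.atleast_2d(X)@c["R"].T+c["t"]);K=c["intrinsics"]
    return np.stack([p[:,0]/p[:,2]*K[0,0]+K[0,2],p[:,1]/p[:,2]*K[1,1]+K[1,2]],1)
E
python3 - <<'E'
import pickle,numpy as np,cv2
from h import *
from scipy.optimize import least_squares
s,d=pickle.load(open("shot0.pkl","rb"))
A=[cloud(d[n]) for n in("scene","side")]
# rough positions by scene pixel (800 scale)
P,C,U=A[0]
def at(u,v):
    k=np.argmin(((U-np.array([u,v])*.64)**2).sum(1));return P[k]
for n,u,v,r,zr in(("bottle",307,300,22,(8,60)),("tin",331,252,0,(8,70)),("jar",246,285,24,(8,66)),("white",256,245,24,(8,60)),("pink1",200,293,24,(8,66)),("pink2",219,326,24,(8,66))):
    p0=at(u,v)
    for i,(Q,_,_) in enumerate(A):
        near=np.hypot(*(Q[:,:2]-p0[:2]).T)<48
        q=Q[near&(Q[:,2]>zr[0])&(Q[:,2]<zr[1])]
        top=Q[near&(Q[:,2]>zr[0])]
        bench=np.median(Q[near&(Q[:,2]<6)][:,2]) 
        if r:
            f=least_squares(lambda c:np.hypot(q[:,0]-c[0],q[:,1]-c[1])-r,q[:,:2].mean(0),loss="soft_l1",f_scale=2)
            print(n,i,len(q),f.x.round(1),"rms",np.sqrt(np.mean(f.fun**2)).round(1),"zmax",top[:,2].max().round(1),"bench",bench.round(1))
        else:
            t=top[top[:,2]>66];print(n,i,len(t),cv2.minAreaRect(t[:,:2].astype(np.float32)),cv2.minAreaRect(top[:,:2].astype(np.float32)),"zmax",top[:,2].max().round(1),bench.round(1))
# rack ortho map
p0=at(490,290);print("rack approx",p0)
S=2.0;o=np.array([p0[0]-150,p0[1]-200]);
im=[]
for Q,Cc,_ in A:
    m=np.zeros((600,800,3),np.uint8)
    k=((Q[:,:2]-o)*S).astype(int);ok=(k>=0).all(1)&(k[:,0]<600)&(k[:,1]<800)
    for (x,y),col in zip(k[ok],np.clip(Cc[ok].astype(int)*1.3,0,255)):
        cv2.circle(m,(int(y),int(x)),2,[int(c) for c in col],-1)
    for g in range(0,800,100):cv2.putText(m,f"{o[1]+g/S:.0f}",(g,10),0,.35,(255,255,255));cv2.putText(m,f"{o[0]+g/S:.0f}",(0,g),0,.35,(255,255,255))
    im.append(m)
a=cv2.resize(np.vstack(im),(800,1200))
cv2.imwrite("pics/ortho.png",cv2.resize(np.vstack([im[0][:],im[1][:]]),(500,600)))
zz=[]
for i,(Q,Cc,_) in enumerate(A):
    near=(np.abs(Q[:,0]-p0[0])<150)&(np.abs(Q[:,1]-p0[1])<200)
    h,e=np.histogram(Q[near][:,2],bins=np.arange(-6,180,4));print(i,[(int(a),int(b)) for a,b in zip(e,h) if b>20])
E
```

```text
bottle 0 100 [ 603.2 -223.7] rms 1.1 zmax 97.0 bench 0.2
bottle 1 214 [ 604.4 -224.4] rms 1.0 zmax 95.6 bench 0.7
tin 0 123 ((475.6041259765625, -189.22454833984375), (46.2223014831543, 41.409915924072266), 32.32233810424805) ((474.9475402832031, -189.55111694335938), (48.7567138671875, 42.26908493041992), 30.398462295532227) zmax 88.2 0.3
tin 1 228 ((474.70037841796875, -192.2848358154297), (42.08167266845703, 43.02724838256836), 30.50408935546875) ((475.2679138183594, -192.0970458984375), (44.70420837402344, 45.12502670288086), 30.135953903198242) zmax 87.8 0.8
jar 0 146 [ 579.5 -369.2] rms 2.9 zmax 74.7 bench 0.1
jar 1 284 [ 580.7 -369.8] rms 2.0 zmax 71.7 bench 0.6
white 0 107 [ 460.9 -377. ] rms 3.6 zmax 94.5 bench 0.2
white 1 259 [ 462.3 -377.8] rms 0.7 zmax 93.6 bench 0.7
pink1 0 153 [ 621.5 -467.1] rms 3.4 zmax 73.1 bench 0.2
pink1 1 241 [ 623.2 -467.7] rms 2.1 zmax 72.9 bench 0.7
pink2 0 154 [ 696.4 -399.3] rms 3.4 zmax 73.8 bench 0.0
pink2 1 305 [ 697.6 -400.2] rms 1.8 zmax 72.3 bench 0.8
rack approx [518.60512741 192.06147401   8.61784826]
0 [(-6, 447), (-2, 2229), (2, 1131), (6, 240), (10, 725), (14, 414), (18, 175), (22, 188), (26, 170), (30, 31), (150, 166), (154, 1071), (158, 453), (162, 30)]
1 [(-6, 215), (-2, 2838), (2, 883), (6, 127), (10, 801), (14, 343), (18, 122), (22, 179), (26, 238), (30, 23), (38, 21), (146, 32), (150, 51), (154, 753), (158, 223)]
```

View pics/ortho.png

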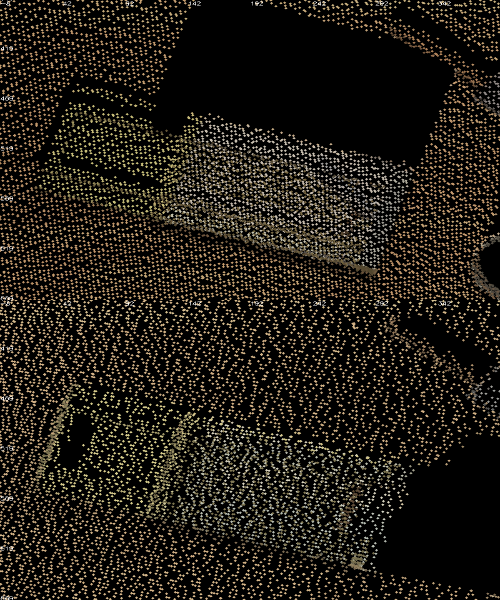

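Run:
```python
import pickle,numpy as np,cv2
from h import *
s,d=pickle.load(open("shot0.pkl","rb"))
for n in("scene","side"):
    Q,_,_=cloud(d[n]);near=(np.abs(Q[:,0]-518)<150)&(np.abs(Q[:,1]-192)<200);Q=Q[near]
    t=Q[(Q[:,2]>148)&(Q[:,2]<170)][:,:2]
    r=cv2.minAreaRect(t.astype(np.float32));print(n,len(t),r)
    best=None
    for a in np.radians(np.arange(50,90,.25)):   # lane direction
        e=np.array([np.cos(a),np.sin(a)]);f=np.array([-e[1],e[0]])
        ex=[np.percentile(t@w,[1,99]) for w in(e,f)]
        A=(ex[0][1]-ex[0][0])*(ex[1][1]-ex[1][0])
        if best is None or A<best[0]:best=(A,a,ex,e,f)
    A,a,ex,e,f=best
    print("deg",np.degrees(a),[np.ptp(x) for x in ex],"centre",e*np.mean(ex[0])+f*np.mean(ex[1]))
    o=e*(np.mean(ex[0])-95)+f*np.mean(ex[1]);print("origin",o)
    L=Q[(Q[:,2]>20)&(Q[:,2]<31)][:,:2]-o
    x=L@e;y=L@f
    lip=(x<-70)&(x>-110);print("lip x",np.percentile(x[lip],[3,50,97]).round(1),"y",np.percentile(y[lip],[3,97]).round(1))
    rl=(x>-75)&(x<0)
    for sgn in(1,-1):
        k=rl&(y*sgn>15)&(y*sgn<60)
        if k.sum()>8:
            print("rail",sgn,k.sum(),np.median(y[k]).round(1),np.percentile(y[k],[5,95]).round(1),"slope deg",np.degrees(np.polyfit(x[k],y[k],1)[0]).round(2))
    R=Q[:,:2]-o
    fl=(R@e>-75)&(R@e<0)&(abs(R@f)<20);print("floor z",np.median(Q[fl][:,2]))
```

```text
scene 1728 ((560.1795043945312, 217.54220581054688), (190.29653930664062, 114.84405517578125), 73.0025863647461)
deg 73.25 [np.float64(186.23027650271393), np.float64(109.74027547447145)] centre [560.80763034 217.70972516]
origin [533.42898487 126.74044588]
lip x [-94.7 -85.7 -71.1] y [-35.1  36.9]
rail 1 49 31.3 [26.9 37.9] slope deg -0.24
rail -1 72 -32.8 [-37.2 -25.8] slope deg -0.01
floor z 12.646236803815444
side 1064 ((559.8363647460938, 215.2625732421875), (197.66583251953125, 110.53363037109375), 72.88134765625)
deg 73.5 [np.float64(190.90070051747608), np.float64(108.17178728504445)] centre [559.72454335 213.99934864]
origin [532.74308561 122.91147383]
lip x [-95.  -89.8 -74. ] y [-34.1  36.9]
rail 1 49 32.7 [28.6 38.2] slope deg -0.76
rail -1 48 -31.2 [-35.4 -26.3] slope deg -1.11
floor z 12.730376953365838
```

```bash
cat >> h.py <<'E'
from scipy.spatial.transform import Rotation as Ro
RO=np.array([533.,125.]);RY=73.3
def rk(x,y=0):
    a=np.radians(RY);return RO+x*np.array([np.cos(a),np.sin(a)])+y*np.array([-np.sin(a),np.cos(a)])
def pose(xy,zg,yaw,th=40,adv=21):
    """TCP pose so that the grasp point (adv behind TCP) is at xy,zg; tool axis th below horizontal"""
    a,t=np.radians([yaw,th]);e=np.array([np.cos(a),np.sin(a),0]);k=np.array([0,0,1.])
    z=np.cos(t)*e-np.sin(t)*k;x=np.sin(t)*e+np.cos(t)*k
    return np.array([*xy,zg])+adv*z,np.stack([x,np.cross(z,x),z],1)
def plan(P0,*T):
    p0,R0=P0
    for p,R in T:
        w=Ro.from_matrix(R0.T@R).as_rotvec(degrees=True)
        print("shift m",(R0.T@(p-p0)/1000).round(4).tolist(),"turn",w.round(1).tolist(),"world",p.round(0).tolist())
def now(s=None):
    if s is None:
        from station import arm;s=arm.get_state()
        print("t",round(s["time"],2),"tcp",s["ee_pos"].round(1),"F",s["contact_force"].round(1),"w",round(s["grip_width"],1),"q",s["joints"].round(2))
    return s["ee_pos"],Ro.from_quat(s["orientation"]).as_matrix()
E
python3 - <<'E'
from h import *
B=(604,-224)
p,R=pose(B,45,RY)
plan(now(),(np.array([580,-304,230.]),R),(p,R))
E
```

```text
t 0.15 tcp [ 203.  -617.   230.5] F [ 0.7 -0.3 -0.1] w 85.3 q [ 1.15  0.4   0.05  1.54 -0.02  1.21 -0.05]
shift m [0.456, -0.1795, 0.0007] turn [23.9, 46.0, -51.5] world [580.0, -304.0, 230.0]
shift m [0.513, -0.2608, 0.1993] turn [23.9, 46.0, -51.5] world [609.0, -209.0, 32.0]
```

Call:
step_arm(steps=[[[0.456,-0.18,0.0],[24,46,-51.5],0.08],[[0.456,-0.18,0.0],[24,46,-51.5],0.08],[[0.456,-0.18,0.0],[24,46,-51.5],0.08],[[0.456,-0.18,0.0],[24,46,-51.5],0.08],[[0.456,-0.18,0.0],[24,46,-51.5],0.08],[[0.456,-0.18,0.0],[24,46,-51.5],0.08],[[0.456,-0.18,0.0],[24,46,-51.5],0.08],[[0.456,-0.18,0.0],[24,46,-51.5],0.08]], grip_force=40)

```text
time: 1.15
ee_pos: [580.9, -303.5, 228.3]
orientation: [0.727, 0.54, 0.339, -0.254]
contact_force: [-0.5, -1.6, 0.6]
grip_width: 80.0
finger_force: 0.0
```

Run:
```python
from h import *
p,R=pose((604,-224),45,RY)
P=now();print(P[1].round(2).tolist(),R.round(2).tolist())
plan(P,(np.array([580,-304,230.]),R),(p,R))
```

```text
t 1.15 tcp [ 580.9 -303.5  228.3] F [-0.5 -1.6  0.6] w 80.0 q [ 1.03  0.7  -0.42  1.37 -0.54  1.49  0.51]
[[0.19, 0.96, 0.22], [0.61, -0.29, 0.74], [0.77, -0.0, -0.64]] [[0.18, 0.96, 0.22], [0.62, -0.29, 0.73], [0.77, 0.0, -0.64]]
shift m [0.0009, -0.0007, -0.0017] turn [-0.1, -0.2, -0.1] world [580.0, -304.0, 230.0]
shift m [-0.0878, -0.0, 0.202] turn [-0.1, -0.2, -0.1] world [609.0, -209.0, 32.0]
```

Call:
step_arm(steps=[[[-0.044,0,0.1],[0,0,0],0.08],[[-0.088,0,0.17],[0,0,0],0.08],[[-0.088,0,0.202],[0,0,0],0.08],[[-0.088,0,0.202],[0,0,0],0.08],[[-0.088,0,0.202],[0,0,0],0.035],[[-0.088,0,0.202],[0,0,0],0.035],[[-0.088,0,0.202],[0,0,0],0.035],[[-0.088,0,0.202],[0,0,0],0.035]])

```text
time: 2.15
ee_pos: [609.0, -212.3, 35.4]
orientation: [0.727, 0.541, 0.339, -0.25]
contact_force: [-0.6, -4.0, 2.3]
grip_width: 43.0
finger_force: 41.0
```

Run:
```python
from h import *
from station import arm
P=now()
c=arm.camera("side");cv2.imwrite("pics/g1.png",cv2.resize(c["frame"][180:384,150:422],(800,600)))
p,R=P
up=(p+[0,0,80],R)
a,_=pose(rk(-50),45+12+20,RY);b,_=pose(rk(-50),45+12,RY);_,Rr=pose((0,0),0,RY)
plan(P,up,(a+[0,0,60],Rr),(a,Rr),(b,Rr))
```

```text
t 2.15 tcp [ 609.  -212.3   35.4] F [-0.6 -4.   2.3] w 43.0 q [ 0.94  0.87 -0.44  1.57 -0.55  1.12  0.65]
shift m [0.0612, 0.0003, -0.0516] turn [0.0, 0.0, 0.0] world [609.0, -212.0, 115.0]
shift m [0.24, -0.1698, 0.1471] turn [0.2, 0.1, 0.1] world [523.0, 93.0, 124.0]
shift m [0.1941, -0.17, 0.1857] turn [0.2, 0.1, 0.1] world [523.0, 93.0, 64.0]
shift m [0.1788, -0.17, 0.1986] turn [0.2, 0.1, 0.1] world [523.0, 93.0, 44.0]
```

View pics/g1.png

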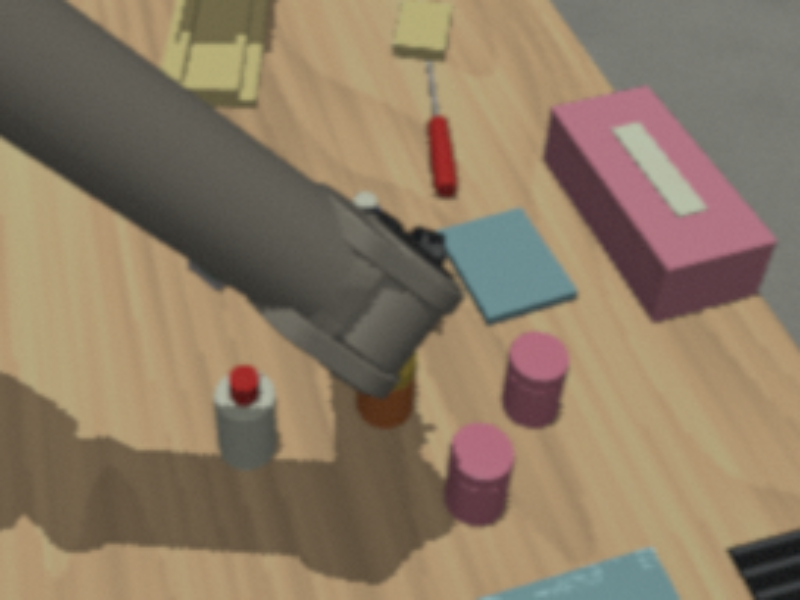

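Call:
step_arm(steps=[[[0.03,0,-0.026],[0,0,0],0.035],[[0.061,0,-0.052],[0,0,0],0.035],[[0.1,-0.03,-0.015],[0,0,0],0.035],[[0.13,-0.065,0.025],[0,0,0],0.035],[[0.165,-0.1,0.065],[0,0,0],0.035],[[0.2,-0.135,0.105],[0,0,0],0.035],[[0.24,-0.17,0.147],[0,0,0],0.035],[[0.24,-0.17,0.147],[0,0,0],0.035]])

```text
time: 3.2
ee_pos: [517.4, 100.2, 123.8]
orientation: [0.724, 0.545, 0.337, -0.255]
contact_force: [0.1, -0.7, -2.2]
grip_width: 43.1
finger_force: 41.3
```

```bash
cat > fit.py <<'E'
from h import *
from station import arm
from scipy.optimize import least_squares
HUE={"bottle":(105,130,22),"jar":(8,30,24)}
def side_fit(name,c,zlo,zhi,xy0,rad=40,r=22):
    Q,C,_=cloud(c);k=(np.hypot(*(Q[:,:2]-xy0).T)<rad)&(Q[:,2]>zlo)&(Q[:,2]<zhi);return Q[k],C[k]
def blue(c):
    Q,C,U=cloud(c);h=cv2.cvtColor(C[None],cv2.COLOR_BGR2HSV)[0]
    return (h[:,0]>105)&(h[:,0]<130)&(h[:,1]>110)&(h[:,2]>40),Q
def orange(c):
    Q,C,U=cloud(c);h=cv2.cvtColor(C[None],cv2.COLOR_BGR2HSV)[0]
    return (h[:,0]>5)&(h[:,0]<30)&(h[:,1]>150)&(h[:,2]>40),Q
def circ(q,r):
    f=least_squares(lambda c:np.hypot(q[:,0]-c[0],q[:,1]-c[1])-r,q[:,:2].mean(0),loss="soft_l1",f_scale=2);return f.x
def torack(xy):
    d=np.array(xy)-RO;a=np.radians(RY);return d@[np.cos(a),np.sin(a)],d@[-np.sin(a),np.cos(a)]
E
python3 - <<'E'
from fit import *
P=now()
for n in("scene","side"):
    c=arm.camera(n);m,Q=blue(c);
    near=np.hypot(*(Q[:,:2]-P[0][:2]).T)<80
    q=Q[m&near];print(n,len(q))
    if len(q)>15: print("blue",circ(q,22).round(1),"rack",np.round(torack(circ(q,22)),1),"z",np.percentile(q[:,2],[2,98]).round(1))
    m,Q=orange(c);near=np.hypot(Q[:,0]-580,Q[:,1]+369)<80;q=Q[m&near&(Q[:,2]>8)]
    if len(q)>15: print("jar",len(q),circ(q,24).round(1))
    if n=="side":cv2.imwrite("pics/g2.png",cv2.resize(c["frame"][100:340,130:450],(800,600)))
p=P[0];b=np.array([604.,-224,0])-np.array([609,-212.3,35.4]);print("bottle est rack",torack((p+b)[:2]),"bottom z",(p+b)[2])
E
```

```text
t 3.2 tcp [517.4 100.2 123.8] F [ 0.1 -0.7 -2.2] w 43.1 q [ 0.83  0.48 -0.71  2.14 -0.89  0.75  0.62]
scene 74
blue [507.5  88.3] rack [-42.5  13.9] z [149.3 165.2]
jar 224 [ 578.8 -369.3]
side 66
blue [515.   85.2] rack [-43.3   5.8] z [ 94.2 120.4]
jar 484 [ 581.1 -370. ]
bottle est rack (np.float64(-40.91559592313987), np.float64(9.194514033764518)) bottom z 88.44326061084388
```

View pics/g2.png

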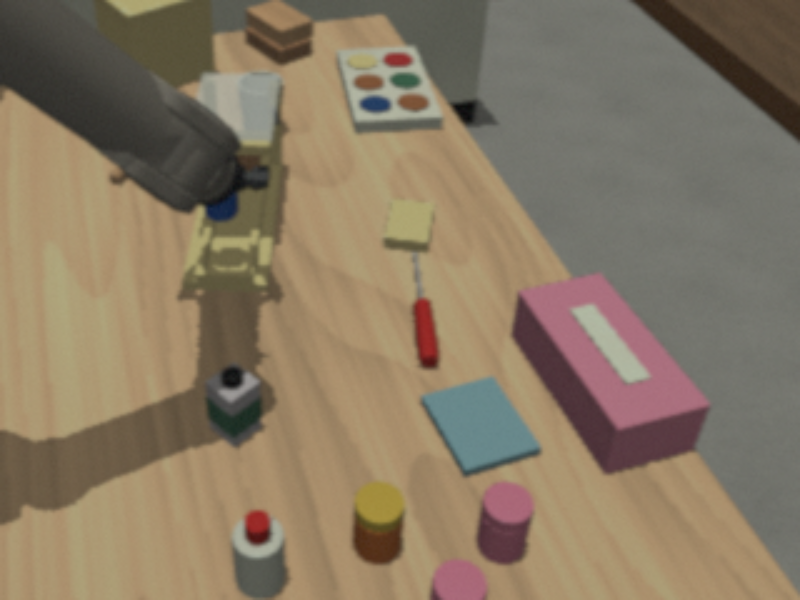

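Run:
```python
from fit import *
P=now();_,R=pose((0,0),0,RY)
plan(P,*[(np.array([*rk(-34),z]),R) for z in(85,60,49)])
```

```text
t 3.3 tcp [520.8  95.6 123.5] F [ 0.4 -0.6 -1.8] w 43.0 q [ 0.83  0.49 -0.71  2.13 -0.89  0.75  0.62]
shift m [-0.031, 0.0032, 0.023] turn [-0.1, 0.0, 0.2] world [523.0, 92.0, 85.0]
shift m [-0.0501, 0.0031, 0.039] turn [-0.1, 0.0, 0.2] world [523.0, 92.0, 60.0]
shift m [-0.0585, 0.0031, 0.0461] turn [-0.1, 0.0, 0.2] world [523.0, 92.0, 49.0]
```

Call:
step_arm(steps=[[[-0.02,0.0,0.017],[0,0,0],0.035],[[-0.04,0.0,0.034],[0,0,0],0.035],[[-0.055,0.0,0.046],[0,0,0],0.035],[[-0.055,0.0,0.046],[0,0,0],0.035],[[-0.055,0.0,0.046],[0,0,0],0.035],[[-0.055,0.0,0.046],[0,0,0],0.035],[[-0.055,0.0,0.046],[0,0,0],0.035]])

```text
time: 4.18
ee_pos: [522.2, 94.1, 52.2]
orientation: [0.727, 0.542, 0.339, -0.252]
contact_force: [0.4, -0.0, -1.8]
grip_width: 43.3
finger_force: 41.5
```

Run:
```python
from fit import *
P=now();print("tcp rack",np.round(torack(P[0][:2]),1))
for n in("scene","side"):
    c=arm.camera(n);m,Q=blue(c)
    near=np.hypot(*(Q[:,:2]-P[0][:2]).T)<60
    q=Q[m&near&(Q[:,2]<80)];print(n,len(q))
    if len(q)>15: print("blue rack",np.round(torack(circ(q,22)),1),"z",np.percentile(q[:,2],[2,98]).round(1))
```

```text
t 4.17 tcp [522.2  94.1  52.2] F [ 0.4 -0.  -1.8] w 43.3 q [ 0.82  0.65 -0.7   2.15 -0.91  0.62  0.74]
tcp rack [-32.7   1.5]
scene 9
side 38
blue rack [-45.7   1.2] z [21.3 42. ]
```

Call:
step_arm(steps=[[[-0.0012,0.0005,0.001],[0,0,0],0.035],[[-0.0023,0.001,0.002],[0,0,0],0.035],[[-0.0031,0.001,0.0026],[0,0,0],0.035],[[-0.0031,0.001,0.0026],[0,0,0],0.035]])

```text
time: 4.78
ee_pos: [522.6, 94.1, 47.5]
orientation: [0.727, 0.541, 0.339, -0.252]
contact_force: [0.2, 0.5, -1.8]
grip_width: 42.8
finger_force: 41.5
```

Call:
step_arm(steps=[[[-0.0008,0,0.0006],[0,0,0],0.035],[[-0.0012,0,0.001],[0,0,0],0.035],[[-0.0012,0,0.001],[0,0,0],0.035]])

```text
time: 5.15
ee_pos: [522.7, 94.4, 47.3]
orientation: [0.726, 0.541, 0.34, -0.253]
contact_force: [-3.9, -4.1, 7.1]
grip_width: 42.8
finger_force: 42.6
```

Call:
step_arm(steps=[[[0.001,0,-0.0008],[0,0,0],0.035],[[0.001,0,-0.0008],[0,0,0],0.035],[[0.0075,0.0005,0.0068],[0,0,0],0.035],[[0.014,0.001,0.0145],[0,0,0],0.035],[[0.0205,0.001,0.022],[0,0,0],0.035],[[0.027,0.001,0.03],[0,0,0],0.035],[[0.0335,0.001,0.0378],[0,0,0],0.035],[[0.0428,0.001,0.049],[0,0,0],0.035]], grip_force=25)

```text
time: 6.15
ee_pos: [543.0, 156.4, 47.4]
orientation: [0.727, 0.541, 0.339, -0.252]
contact_force: [-0.3, -1.4, -0.1]
grip_width: 43.4
finger_force: 41.7
```

Call:
step_arm(steps=[[[0,0,0],[0,0,0],0.035],[[0,0,0],[0,0,0],0.035],[[0,0,0],[0,0,0],0.035]])

```text
time: 6.52
ee_pos: [542.1, 156.1, 47.4]
orientation: [0.727, 0.541, 0.339, -0.253]
contact_force: [0.6, 0.4, -0.5]
grip_width: 43.1
finger_force: 41.5
```

Run:
```python
from fit import *
P=now();print("tcp rack",np.round(torack(P[0][:2]),1))
c=arm.camera("side");cv2.imwrite("pics/g3.png",cv2.resize(c["frame"][80:230,150:350],(800,600)))
```

```text
t 6.53 tcp [542.1 156.1  47.4] F [ 0.6  0.4 -0.5] w 43.1 q [ 0.72  0.68 -0.75  2.14 -0.97  0.51  0.72]
tcp rack [32.4  0.2]
```

View pics/g3.png

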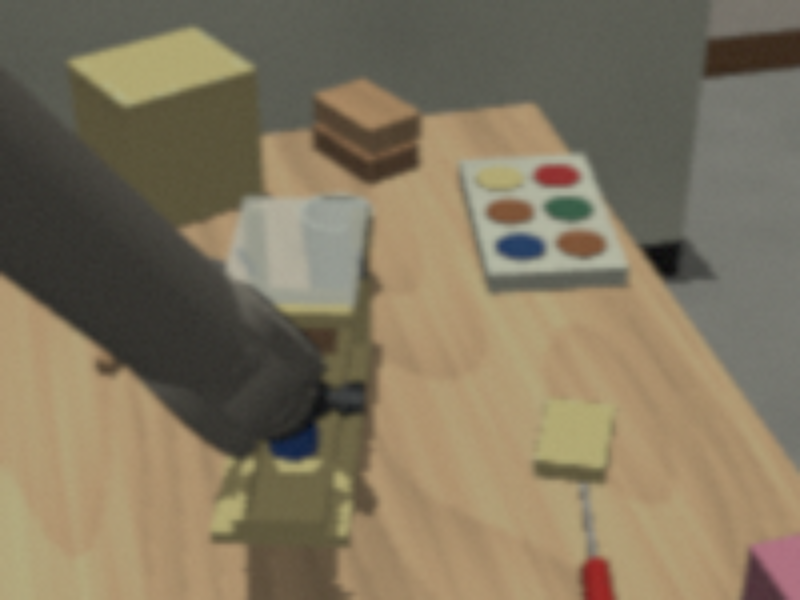

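Run:
```python
from fit import *
P=now();c=arm.camera("side");m,Q=blue(c)
near=np.hypot(*(Q[:,:2]-P[0][:2]).T)<110
q=Q[m&near&(Q[:,2]<80)];print(len(q),"blue rack",np.round(torack(circ(q,22)),1),"z",np.percentile(q[:,2],[2,98]).round(1))
for x in(-45,0,20):print(x,((pix(c,[*rk(x),12])-[150,80])*4).round(0))
```

```text
t 6.58 tcp [542.1 156.   47.4] F [-0.3  0.3 -0.6] w 42.9 q [ 0.72  0.68 -0.75  2.14 -0.97  0.51  0.72]
46 blue rack [18.1  1. ] z [19.2 42.3]
-45 [[286. 493.]]
0 [[292. 459.]]
20 [[294. 445.]]
```

Call:
step_arm(steps=[[[0,0,0],[0,0,0],0.056],[[0,0,0],[0,0,0],0.056],[[0,0,-0.01],[0,0,0],0.06],[[0,0,-0.04],[0,0,0],0.06],[[0,0,-0.08],[0,0,0],0.06],[[0,0,-0.13],[0,0,0],0.06],[[0.02,0,-0.18],[0,0,0],0.07],[[0.02,0,-0.18],[0,0,0],0.07]])

```text
time: 7.62
ee_pos: [508.6, 32.7, 181.2]
orientation: [0.728, 0.541, 0.34, -0.248]
contact_force: [0.4, 0.8, -0.1]
grip_width: 70.0
finger_force: 0.0
```

Run:
```python
from fit import *
P=now();c=arm.camera("side");m,Q=blue(c)
near=np.hypot(*(Q[:,:2]-rk(18)).T)<60
q=Q[m&near&(Q[:,2]<70)];print(len(q),"blue rack",np.round(torack(circ(q,22)),1),"z",np.percentile(q[:,2],[2,98]).round(1))
p,R=pose((475.2,-191),46,30.3,adv=19)
plan(P,(p-100*R[:,2]+[0,0,50],R))
plan((p-100*R[:,2]+[0,0,50],R),(p,R))
```

```text
t 7.62 tcp [508.6  32.7 181.2] F [ 0.4  0.8 -0.1] w 70.0 q [ 0.93  0.37 -0.66  2.08 -0.83  0.95  0.57]
132 blue rack [17.8  0.7] z [19.7 69.2]
shift m [-0.199, -0.0092, -0.1844] turn [-32.5, 0.0, 27.9] world [422.0, -222.0, 148.0]
shift m [-0.0383, 0.0, 0.1321] turn [0.0, 0.0, 0.0] world [488.0, -184.0, 34.0]
```

Call:
step_arm(steps=[[[-0.199,-0.009,-0.184],[-32.5,0,28],0.075],[[-0.199,-0.009,-0.184],[-32.5,0,28],0.075],[[-0.199,-0.009,-0.184],[-32.5,0,28],0.075],[[-0.199,-0.009,-0.184],[-32.5,0,28],0.075],[[-0.199,-0.009,-0.184],[-32.5,0,28],0.075],[[-0.199,-0.009,-0.184],[-32.5,0,28],0.075],[[-0.199,-0.009,-0.184],[-32.5,0,28],0.075],[[-0.199,-0.009,-0.184],[-32.5,0,28],0.075]])

```text
time: 8.68
ee_pos: [421.7, -216.8, 144.4]
orientation: [0.875, 0.238, 0.405, -0.116]
contact_force: [-0.1, 0.2, 0.3]
grip_width: 74.9
finger_force: 0.0
```

Run:
```python
from fit import *
P=now();p,R=pose((475.2,-191),46,30.3,adv=19)
plan(P,(p-100*R[:,2]+[0,0,50],R),(p,R))
for n in("scene","side"):
    c=arm.camera(n);Q,_,_=cloud(c);near=(np.hypot(Q[:,0]-475,Q[:,1]+191)<36)&(Q[:,2]<90)&(Q[:,2]>8)
    print(n,near.sum(),cv2.minAreaRect(Q[near][:,:2].astype(np.float32)))
```

```text
t 8.68 tcp [ 421.7 -216.8  144.4] F [-0.1  0.2  0.3] w 74.9 q [ 1.34  0.29 -0.45  2.28 -1.1   0.86  0.75]
shift m [0.001, 0.0047, -0.0046] turn [-0.6, 0.1, -0.1] world [422.0, -222.0, 148.0]
shift m [-0.037, 0.0063, 0.1276] turn [-0.6, 0.1, -0.1] world [488.0, -184.0, 34.0]
scene 243 ((476.3127136230469, -188.5460662841797), (45.53804016113281, 42.44678497314453), 30.977174758911133)
side 542 ((474.7035217285156, -192.22389221191406), (44.36145782470703, 44.482757568359375), 29.99705696105957)
```

Call:
step_arm(steps=[[[-0.02,0.002,0.03],[0,0,0],0.075],[[-0.038,0.002,0.06],[0,0,0],0.075],[[-0.038,0.002,0.09],[0,0,0],0.075],[[-0.038,0.002,0.12],[0,0,0],0.075],[[-0.038,0.002,0.13],[0,0,0],0.075],[[-0.038,0.002,0.13],[0,0,0],0.075],[[-0.038,0.002,0.13],[0,0,0],0.075],[[-0.038,0.002,0.13],[0,0,0],0.075]])

```text
time: 9.78
ee_pos: [485.7, -182.3, 31.5]
orientation: [0.876, 0.237, 0.405, -0.114]
contact_force: [-0.3, 0.1, -1.1]
grip_width: 74.7
finger_force: 0.0
```

Run:
```python
from fit import *
P=now();p,R=pose((475.2,-191),46,30.3,adv=19)
plan(P,(p,R))
```

```text
t 9.78 tcp [ 485.7 -182.3   31.5] F [-0.3  0.1 -1.1] w 74.7 q [ 1.34  0.62 -0.66  2.29 -1.35  0.49  1.04]
shift m [0.0025, 0.0022, -0.0006] turn [-0.4, 0.2, -0.2] world [488.0, -184.0, 34.0]
```

Call:
step_arm(steps=[[[0.002,0.002,-0.001],[0,0,0],0.075],[[0.002,0.002,-0.001],[0,0,0],0.035],[[0.002,0.002,-0.001],[0,0,0],0.035],[[0.002,0.002,-0.001],[0,0,0],0.035],[[0.002,0.002,-0.001],[0,0,0],0.035],[[0.002,0.002,-0.001],[0,0,0],0.035]], grip_force=45)

```text
time: 10.52
ee_pos: [487.5, -183.5, 33.7]
orientation: [0.876, 0.236, 0.406, -0.114]
contact_force: [-1.3, -0.9, 5.4]
grip_width: 41.4
finger_force: 44.9
```

Run:
```python
from fit import *
P=now();p,R=P
print("tin offset along e",(p[:2]-[475.2,-191])@[np.cos(np.radians(30.3)),np.sin(np.radians(30.3))])
_,Rr=pose((0,0),0,RY)
up=(p+[-20,-10,75],R)
a=np.array([*rk(-36),p[2]+12+50])
plan(P,up,(np.array([470,-80,p[2]+80]),Rr),(a,Rr))
```

```text
t 10.53 tcp [ 487.5 -183.5   33.7] F [-1.3 -0.9  5.4] w 41.4 q [ 1.34  0.62 -0.66  2.28 -1.34  0.49  1.03]
tin offset along e 14.41706173510545
shift m [0.0429, -0.0021, -0.0654] turn [0.0, 0.0, 0.0] world [468.0, -194.0, 109.0]
shift m [0.0846, -0.0988, -0.0225] turn [32.5, -0.0, -27.9] world [470.0, -80.0, 114.0]
shift m [0.1551, -0.2189, 0.0904] turn [32.5, -0.0, -27.9] world [523.0, 91.0, 96.0]
```

Call:
step_arm(steps=[[[0.021,-0.001,-0.033],[0,0,0],0.03],[[0.043,-0.002,-0.065],[0,0,0],0.03],[[0.055,-0.03,-0.05],[8,0,-7],0.03],[[0.07,-0.06,-0.035],[16,0,-14],0.03],[[0.085,-0.1,-0.022],[24,0,-21],0.03],[[0.11,-0.14,0.015],[32.5,0,-28],0.03],[[0.133,-0.18,0.053],[32.5,0,-28],0.03],[[0.155,-0.219,0.09],[32.5,0,-28],0.03]])

```text
time: 11.52
ee_pos: [522.1, 92.5, 94.6]
orientation: [0.727, 0.542, 0.338, -0.252]
contact_force: [0.5, -0.3, -2.1]
grip_width: 41.6
finger_force: 46.0
```

Call:
step_arm(steps=[[[0,0,0],[0,0,0],0.03],[[0,0,0],[0,0,0],0.03],[[0,0,0],[0,0,0],0.03],[[0,0,0],[0,0,0],0.03]])

```text
time: 12.02
ee_pos: [522.3, 89.1, 95.3]
orientation: [0.728, 0.541, 0.339, -0.252]
contact_force: [0.1, -0.5, -2.3]
grip_width: 41.6
finger_force: 46.2
```

Run:
```python
from fit import *
P=now();_,Rr=pose((0,0),0,RY);print("tcp rack",np.round(torack(P[0][:2]),1))
plan(P,*[(np.array([*rk(-36),z]),Rr) for z in(52,48,46)])
c=arm.camera("side");cv2.imwrite("pics/g4.png",cv2.resize(c["frame"][80:230,150:350],(800,600)))
```

```text
t 12.03 tcp [522.3  89.1  95.3] F [ 0.1 -0.5 -2.3] w 41.6 q [ 0.88  0.57 -0.76  2.14 -0.85  0.68  0.62]
tcp rack [-37.5  -0. ]
shift m [-0.0322, -0.0, 0.029] turn [0.1, 0.1, -0.0] world [523.0, 91.0, 52.0]
shift m [-0.0353, -0.0, 0.0316] turn [0.1, 0.1, -0.0] world [523.0, 91.0, 48.0]
shift m [-0.0368, -0.0, 0.0329] turn [0.1, 0.1, -0.0] world [523.0, 91.0, 46.0]
```

View pics/g4.png

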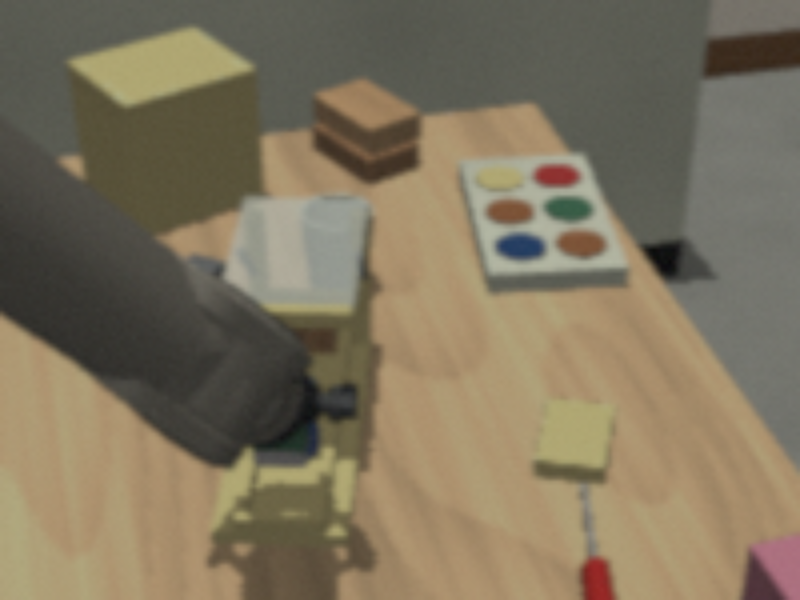

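The picture shows the tin square to the lane over the bay, with its underside at about (287,455).

Call:
step_arm(steps=[[[-0.012,0,0.01],[0,0,0],0.03],[[-0.024,0,0.02],[0,0,0],0.03],[[-0.034,0,0.0295],[0,0,0],0.03],[[-0.036,0,0.0305],[0,0,0],0.03],[[-0.036,0,0.0305],[0,0,0],0.03],[[-0.036,0,0.0305],[0,0,0],0.03]])

```text
time: 12.82
ee_pos: [522.4, 91.0, 48.8]
orientation: [0.727, 0.542, 0.339, -0.252]
contact_force: [0.2, -0.6, -1.7]
grip_width: 41.5
finger_force: 46.4
```

Call:
step_arm(steps=[[[-0.0008,0,0.0006],[0,0,0],0.03],[[-0.0012,0,0.001],[0,0,0],0.03],[[-0.0012,0,0.001],[0,0,0],0.03]])

```text
time: 13.2
ee_pos: [522.1, 90.9, 47.0]
orientation: [0.727, 0.541, 0.339, -0.252]
contact_force: [-0.3, -0.1, -2.0]
grip_width: 41.4
finger_force: 46.4
```

Call:
step_arm(steps=[[[-0.0006,0,0.0005],[0,0,0],0.03],[[-0.0012,0,0.001],[0,0,0],0.03],[[-0.0012,0,0.001],[0,0,0],0.03]])

```text
time: 13.58
ee_pos: [522.2, 91.0, 45.8]
orientation: [0.727, 0.541, 0.339, -0.253]
contact_force: [-1.9, -3.3, 4.3]
grip_width: 41.8
finger_force: 47.2
```

Call:
step_arm(steps=[[[-0.0003,0,0.0003],[0,0,0],0.03],[[-0.0006,0,0.0005],[0,0,0],0.03],[[-0.0006,0,0.0005],[0,0,0],0.03]])

```text
time: 13.95
ee_pos: [522.2, 91.0, 45.8]
orientation: [0.726, 0.541, 0.34, -0.253]
contact_force: [-4.4, -7.5, 11.3]
grip_width: 41.6
finger_force: 48.2
```

Call:
step_arm(steps=[[[0.0012,0,-0.001],[0,0,0],0.03],[[0.0012,0,-0.001],[0,0,0],0.03],[[0.007,0,0.006],[0,0,0],0.03],[[0.0125,0,0.0125],[0,0,0],0.03],[[0.0175,0,0.0185],[0,0,0],0.03],[[0.0225,0,0.0245],[0,0,0],0.03],[[0.0275,0,0.0305],[0,0,0],0.03],[[0.0325,0,0.0365],[0,0,0],0.03]])

```text
time: 14.95
ee_pos: [536.3, 138.0, 45.9]
orientation: [0.727, 0.541, 0.339, -0.252]
contact_force: [-0.8, -2.4, -0.5]
grip_width: 41.8
finger_force: 47.0
```

Call:
step_arm(steps=[[[0.005,0,0.006],[0,0,0],0.03],[[0.01,0,0.012],[0,0,0],0.03],[[0.0135,0,0.0161],[0,0,0],0.03],[[0.0135,0,0.0161],[0,0,0],0.03],[[0.0135,0,0.0161],[0,0,0],0.03]])

```text
time: 15.58
ee_pos: [541.9, 158.2, 46.0]
orientation: [0.727, 0.542, 0.339, -0.253]
contact_force: [0.3, 0.3, -2.4]
grip_width: 41.6
finger_force: 46.5
```

Run:
```python
from fit import *
P=now();print("tcp rack",np.round(torack(P[0][:2]),1))
c=arm.camera("side");cv2.imwrite("pics/g5.png",cv2.resize(c["frame"][80:230,150:350],(800,600)))
```

```text
t 15.57 tcp [541.9 158.2  46. ] F [ 0.3  0.3 -2.4] w 41.6 q [ 0.76  0.71 -0.81  2.14 -0.92  0.47  0.67]
tcp rack [34.4  1.1]
```

View pics/g5.png

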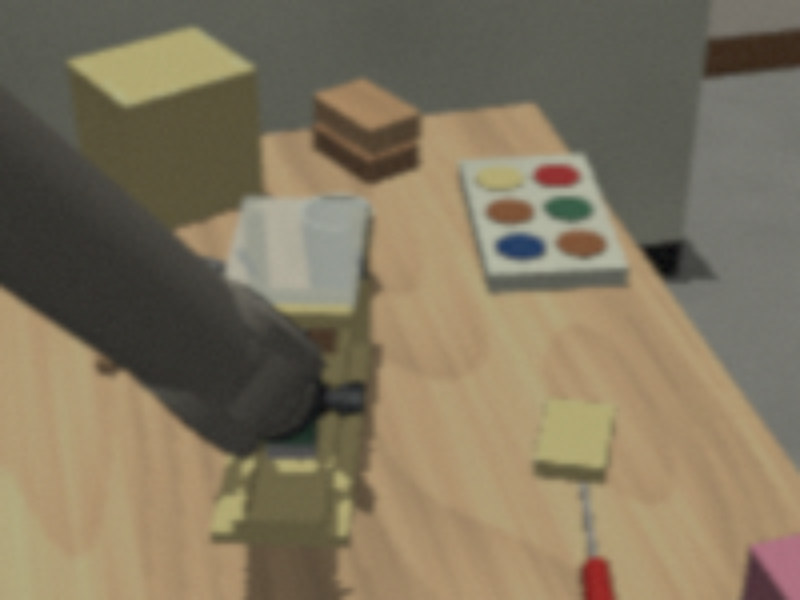

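The tin is under the cover edge, with its base at about (290,450). Next I'll release it, retract, and go to the jar.

Call:
step_arm(steps=[[[0,0,0],[0,0,0],0.056],[[0,0,0],[0,0,0],0.056],[[0,0,-0.01],[0,0,0],0.06],[[0,0,-0.04],[0,0,0],0.06],[[0,0,-0.08],[0,0,0],0.06],[[0,0,-0.13],[0,0,0],0.06],[[0.02,0,-0.18],[0,0,0],0.07],[[0.02,0,-0.18],[0,0,0],0.07]])

```text
time: 16.62
ee_pos: [508.4, 34.6, 179.8]
orientation: [0.728, 0.541, 0.34, -0.248]
contact_force: [0.3, 0.3, -0.7]
grip_width: 70.0
finger_force: 0.0
```

Run:
```python
from fit import *
P=now();c=arm.camera("side");Q,C,_=cloud(c)
near=(np.hypot(*(Q[:,:2]-rk(15)).T)<60)&(Q[:,2]>35)&(Q[:,2]<110)
r=np.array([[*torack(q[:2]),q[2]] for q in Q[near]]);k=abs(r[:,1])<24;r=r[k]
print("tin back face x",np.percentile(r[r[:,2]<80][:,0],[5,25,50]).round(1),"y",np.percentile(r[:,1],[2,98]).round(1),"ztop",np.percentile(r[:,2],98))
m,Q=blue(c);q=Q[m&(np.hypot(*(Q[:,:2]-rk(63)).T)<60)];print("blue",len(q),np.round(torack(q[:,:2].mean(0)),1) if len(q) else "")
m,Q=orange(c);q=Q[m&(np.hypot(Q[:,0]-580,Q[:,1]+369)<60)&(Q[:,2]>8)];print("jar",circ(q,24).round(1))
p,R=pose((580.3,-369.6),46,55,adv=19)
h=(p-100*R[:,2]+[0,0,60],R)
plan(P,h);plan(h,(p,R))
```

```text
t 16.62 tcp [508.4  34.6 179.8] F [ 0.3  0.3 -0.7] w 70.0 q [ 0.99  0.39 -0.73  2.08 -0.8   0.93  0.55]
tin back face x [-4.7 -2.1 -0.4] y [-20.5  20.7] ztop 89.65998305967875
blue 0 
jar [ 580.8 -369.7]
shift m [-0.2916, 0.1671, -0.3096] turn [-13.6, 0.1, 12.0] world [545.0, -420.0, 158.0]
shift m [-0.046, 0.0, 0.1386] turn [0.0, 0.0, 0.0] world [589.0, -358.0, 34.0]
```

Call:
step_arm(steps=[[[-0.035,0.021,-0.05],[-2,0,1.5],0.075],[[-0.076,0.044,-0.09],[-4,0,3],0.075],[[-0.292,0.167,-0.31],[-13.6,0,12],0.075],[[-0.292,0.167,-0.31],[-13.6,0,12],0.075],[[-0.292,0.167,-0.31],[-13.6,0,12],0.075],[[-0.292,0.167,-0.31],[-13.6,0,12],0.075],[[-0.292,0.167,-0.31],[-13.6,0,12],0.075],[[-0.292,0.167,-0.31],[-13.6,0,12],0.075]])

```text
time: 17.68
ee_pos: [543.5, -420.6, 149.6]
orientation: [0.805, 0.417, 0.372, -0.199]
contact_force: [-0.6, 1.3, 0.3]
grip_width: 75.4
finger_force: 0.0
```

Call:
step_arm(steps=[[[0,0,0],[0,0,0],0.075],[[0,0,0],[0,0,0],0.075],[[0,0,0],[0,0,0],0.075],[[0,0,0],[0,0,0],0.075]])

```text
time: 18.18
ee_pos: [544.7, -415.9, 153.1]
orientation: [0.804, 0.419, 0.372, -0.199]
contact_force: [-0.4, 0.2, 0.4]
grip_width: 75.5
finger_force: 0.0
```

Run:
```python
from fit import *
P=now();p,R=pose((580.3,-369.6),46,55,adv=19)
plan(P,(p,R))
```

```text
t 18.18 tcp [ 544.7 -415.9  153.1] F [-0.4  0.2  0.4] w 75.5 q [ 1.21  0.77 -0.42  1.43 -0.57  1.3   0.5 ]
shift m [-0.0444, 0.0039, 0.1326] turn [-0.5, 0.1, -0.1] world [589.0, -358.0, 34.0]
```

Call:
step_arm(steps=[[[-0.02,0.002,0.03],[0,0,0],0.075],[[-0.0445,0.004,0.06],[0,0,0],0.075],[[-0.0445,0.004,0.09],[0,0,0],0.075],[[-0.0445,0.004,0.12],[0,0,0],0.075],[[-0.0445,0.004,0.1325],[0,0,0],0.075],[[-0.0445,0.004,0.1325],[0,0,0],0.075],[[-0.0445,0.004,0.1325],[0,0,0],0.075]])

```text
time: 19.05
ee_pos: [588.4, -360.5, 34.1]
orientation: [0.804, 0.419, 0.373, -0.198]
contact_force: [1.3, -0.1, 0.8]
grip_width: 75.0
finger_force: 0.0
```

Call:
step_arm(steps=[[[0,0,0],[0,0,0],0.075],[[0,0,0],[0,0,0],0.035],[[0,0,0],[0,0,0],0.035],[[0,0,0],[0,0,0],0.035],[[0,0,0],[0,0,0],0.035]])

```text
time: 19.68
ee_pos: [588.5, -359.9, 33.7]
orientation: [0.804, 0.419, 0.373, -0.198]
contact_force: [-2.2, -1.7, 3.9]
grip_width: 46.4
finger_force: 46.4
```

Run:
```python
from fit import *
P=now();p,R=P;a=np.radians(55)
print("jar offset",(p[:2]-[580.3,-369.6])@[np.cos(a),np.sin(a)],(p[:2]-[580.3,-369.6])@[-np.sin(a),np.cos(a)])
_,Rr=pose((0,0),0,RY)
a=np.array([*rk(-36),p[2]+12+50])
plan(P,(p+[0,0,80],R),(np.array([550,-80,p[2]+85]),Rr),(a,Rr))
```

```text
t 19.68 tcp [ 588.5 -359.9   33.7] F [-2.2 -1.7  3.9] w 46.4 q [ 1.14  0.9  -0.44  1.52 -0.58  1.08  0.57]
jar offset 12.648384767403572 -1.1010543791534193
shift m [0.0612, -0.0005, -0.0515] turn [0.0, 0.0, 0.0] world [588.0, -360.0, 114.0]
shift m [0.1979, -0.1919, 0.1051] turn [13.6, 0.0, -11.9] world [550.0, -80.0, 119.0]
shift m [0.2597, -0.3116, 0.2156] turn [13.6, 0.0, -11.9] world [523.0, 91.0, 96.0]
```

Call:
step_arm(steps=[[[0.03,0,-0.026],[0,0,0],0.035],[[0.061,0,-0.052],[0,0,0],0.035],[[0.085,-0.033,-0.025],[2,0,-2],0.035],[[0.108,-0.065,0.0],[4,0,-4],0.035],[[0.13,-0.097,0.027],[6.5,0,-6],0.035],[[0.153,-0.13,0.053],[9,0,-8],0.035],[[0.175,-0.161,0.079],[11.5,0,-10],0.035],[[0.198,-0.192,0.105],[13.6,0,-12],0.035]])

```text
time: 20.68
ee_pos: [549.3, -77.9, 117.9]
orientation: [0.727, 0.542, 0.338, -0.252]
contact_force: [1.1, -0.3, -1.6]
grip_width: 46.7
finger_force: 46.9
```

Run:
```python
from fit import *
P=now();_,Rr=pose((0,0),0,RY)
plan(P,(np.array([550,-80,119.]),Rr),(np.array([*rk(-38),96]),Rr))
```

```text
t 20.68 tcp [549.3 -77.9 117.9] F [ 1.1 -0.3 -1.6] w 46.7 q [ 1.    0.62 -0.62  1.89 -0.63  0.99  0.58]
shift m [-0.0003, 0.0013, -0.0022] turn [-0.1, 0.1, 0.1] world [550.0, -80.0, 119.0]
shift m [0.081, -0.0735, 0.1302] turn [-0.1, 0.1, 0.1] world [522.0, 89.0, 96.0]
```

Call:
step_arm(steps=[[[0.02,-0.018,0.033],[0,0,0],0.035],[[0.041,-0.037,0.066],[0,0,0],0.035],[[0.061,-0.056,0.099],[0,0,0],0.035],[[0.081,-0.0745,0.132],[0,0,0],0.035],[[0.081,-0.0745,0.132],[0,0,0],0.035],[[0.081,-0.0745,0.132],[0,0,0],0.035],[[0.081,-0.0745,0.132],[0,0,0],0.035],[[0.081,-0.0745,0.132],[0,0,0],0.035]])

```text
time: 21.68
ee_pos: [523.0, 87.6, 95.7]
orientation: [0.727, 0.541, 0.339, -0.252]
contact_force: [-0.1, -0.5, -1.6]
grip_width: 46.9
finger_force: 46.8
```

Run:
```python
from fit import *
P=now();_,Rr=pose((0,0),0,RY);print("tcp rack",np.round(torack(P[0][:2]),1))
plan(P,*[(np.array([*rk(-38),z]),Rr) for z in(50,48)])
c=arm.camera("side");m,Q=orange(c);q=Q[m&(np.hypot(*(Q[:,:2]-rk(-50)).T)<40)&(Q[:,2]>45)];print("orange",len(q),np.round(torack(circ(q,24)),1),np.percentile(q[:,2],[2,98]).round(1))
```

```text
t 21.68 tcp [523.   87.6  95.7] F [-0.1 -0.5 -1.6] w 46.9 q [ 0.89  0.57 -0.77  2.13 -0.83  0.68  0.61]
tcp rack [-38.7  -1.2]
shift m [-0.0346, -0.0012, 0.0299] turn [0.1, 0.0, 0.0] world [522.0, 89.0, 50.0]
shift m [-0.0361, -0.0012, 0.0312] turn [0.1, 0.0, 0.0] world [522.0, 89.0, 48.0]
orange 62 [-51.2  -0.6] [68.4 94.2]
```

Call:
step_arm(steps=[[[-0.012,-0.001,0.01],[0,0,0],0.035],[[-0.024,-0.001,0.02],[0,0,0],0.035],[[-0.034,-0.001,0.0287],[0,0,0],0.035],[[-0.036,-0.001,0.0303],[0,0,0],0.035],[[-0.036,-0.001,0.0303],[0,0,0],0.035],[[-0.036,-0.001,0.0303],[0,0,0],0.035]])

```text
time: 22.48
ee_pos: [521.8, 89.2, 49.1]
orientation: [0.727, 0.542, 0.339, -0.252]
contact_force: [0.2, 0.3, -1.7]
grip_width: 46.4
finger_force: 46.9
```

Call:
step_arm(steps=[[[-0.0008,0,0.0006],[0,0,0],0.035],[[-0.0012,0,0.001],[0,0,0],0.035],[[-0.0012,0,0.001],[0,0,0],0.035]])

```text
time: 22.85
ee_pos: [521.5, 89.1, 47.3]
orientation: [0.727, 0.541, 0.339, -0.252]
contact_force: [0.3, 0.1, -1.6]
grip_width: 47.0
finger_force: 46.9
```

Call:
step_arm(steps=[[[-0.0006,0,0.0005],[0,0,0],0.035],[[-0.0009,0,0.0008],[0,0,0],0.035],[[-0.0009,0,0.0008],[0,0,0],0.035]])

```text
time: 23.22
ee_pos: [521.5, 89.2, 46.0]
orientation: [0.727, 0.541, 0.339, -0.252]
contact_force: [-0.3, 0.3, -1.8]
grip_width: 47.0
finger_force: 46.9
```

Call:
step_arm(steps=[[[-0.0005,0,0.0004],[0,0,0],0.035],[[-0.0007,0,0.0006],[0,0,0],0.035],[[-0.0007,0,0.0006],[0,0,0],0.035]])

```text
time: 23.6
ee_pos: [521.5, 89.3, 45.5]
orientation: [0.727, 0.541, 0.339, -0.253]
contact_force: [-1.7, -3.1, 3.8]
grip_width: 46.9
finger_force: 47.4
```

Call:
step_arm(steps=[[[0.0006,0,-0.0005],[0,0,0],0.035],[[0.0006,0,-0.0005],[0,0,0],0.035],[[0.0065,0,0.0065],[0,0,0],0.035],[[0.0115,0,0.0125],[0,0,0],0.035],[[0.0165,0,0.0185],[0,0,0],0.035],[[0.0215,0,0.0245],[0,0,0],0.035],[[0.0265,0,0.0305],[0,0,0],0.035],[[0.0315,0,0.0365],[0,0,0],0.035]])

```text
time: 24.6
ee_pos: [536.2, 134.5, 45.6]
orientation: [0.728, 0.541, 0.339, -0.251]
contact_force: [-1.9, -5.2, 2.3]
grip_width: 47.0
finger_force: 47.7
```

Call:
step_arm(steps=[[[0.005,0,0.006],[0,0,0],0.035],[[0.0085,0,0.0101],[0,0,0],0.035],[[0.0085,0,0.0101],[0,0,0],0.035],[[0.0085,0,0.0101],[0,0,0],0.035]])

```text
time: 25.1
ee_pos: [538.7, 148.5, 45.8]
orientation: [0.727, 0.542, 0.339, -0.253]
contact_force: [0.0, -0.5, -1.5]
grip_width: 47.1
finger_force: 47.2
```

Call:
step_arm(steps=[[[0,0,0],[0,0,0],0.06],[[0,0,0],[0,0,0],0.06],[[0,0,-0.01],[0,0,0],0.062],[[0,0,-0.04],[0,0,0],0.062],[[0,0,-0.08],[0,0,0],0.062],[[0,0,-0.09],[0,0,0],0.0],[[0,0,-0.09],[0,0,0],0.0],[[0,0,-0.09],[0,0,0],0.0]])

```text
time: 26.1
ee_pos: [518.7, 83.2, 103.4]
orientation: [0.726, 0.542, 0.339, -0.253]
contact_force: [-0.1, -0.1, -0.2]
grip_width: 7.7
finger_force: 0.0
```

Run:
```python
from fit import *
P=now();print("tcp rack",np.round(torack(P[0][:2]),1))
c=arm.camera("side");m,Q=orange(c);q=Q[m&(np.hypot(*(Q[:,:2]-rk(5)).T)<45)&(Q[:,2]>30)&(Q[:,2]<90)];print("orange",len(q),np.round(torack(circ(q,24)),1),np.percentile(q[:,2],[2,98]).round(1))
_,Rr=pose((0,0),0,RY)
plan(P,(np.array([*rk(-36),48]),Rr),(np.array([*rk(-30),48]),Rr))
cv2.imwrite("pics/g6.png",cv2.resize(c["frame"][80:230,150:350],(800,600)))
```

```text
t 26.1 tcp [518.7  83.2 103.4] F [-0.1 -0.1 -0.2] w 7.7 q [ 0.9   0.56 -0.77  2.13 -0.82  0.7   0.61]
tcp rack [-44.2   1.7]
orange 55 [11.   2.6] [30.4 58.1]
shift m [-0.0372, 0.0017, 0.0418] turn [-0.1, -0.0, 0.1] world [523.0, 91.0, 48.0]
shift m [-0.0334, 0.0018, 0.0464] turn [-0.1, -0.0, 0.1] world [524.0, 96.0, 48.0]
```

View pics/g6.png

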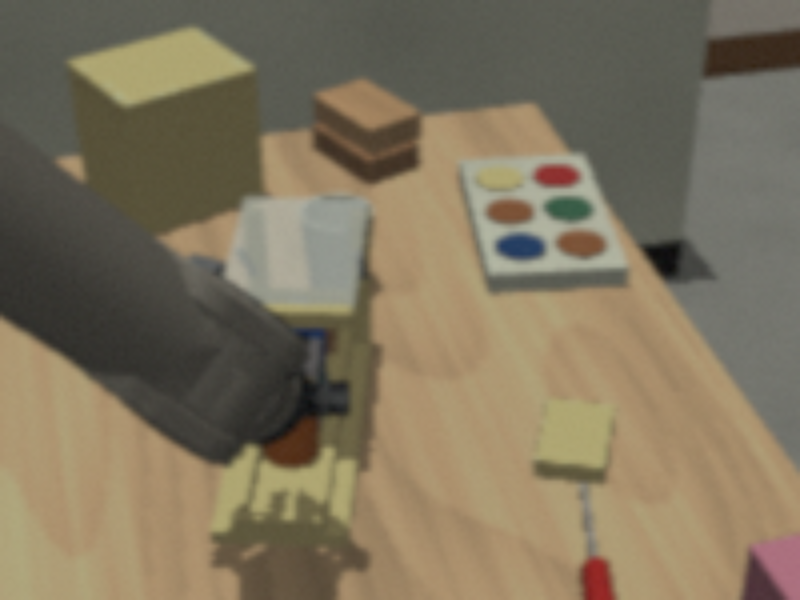

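Call:
step_arm(steps=[[[-0.023,0.001,0.019],[0,0,0],0.0],[[-0.046,0.0017,0.049],[0,0,0],0.0],[[-0.046,0.0017,0.049],[0,0,0],0.0],[[-0.046,0.0017,0.049],[0,0,0],0.0],[[-0.046,0.0017,0.049],[0,0,0],0.0]])

```text
time: 26.78
ee_pos: [523.9, 89.0, 38.0]
orientation: [0.727, 0.542, 0.339, -0.251]
contact_force: [0.2, -0.1, -0.0]
grip_width: 0.0
finger_force: 0.0
```

Run:
```python
from fit import *
P=now();print("tcp rack",np.round(torack(P[0][:2]),1))
_,Rr=pose((0,0),0,RY)
plan(P,(np.array([*rk(-22),36]),Rr),(np.array([*rk(8),36]),Rr))
```

```text
t 26.77 tcp [523.9  89.   38. ] F [ 0.2 -0.1 -0. ] w 0.0 q [ 0.87  0.71 -0.76  2.14 -0.83  0.57  0.7 ]
tcp rack [-37.1  -1.7]
shift m [0.0082, -0.0016, 0.0129] turn [0.0, 0.0, 0.2] world [527.0, 104.0, 36.0]
shift m [0.0275, -0.0016, 0.0359] turn [0.0, 0.0, 0.2] world [535.0, 133.0, 36.0]
```

Call:
step_arm(steps=[[[0.003,-0.001,0.004],[0,0,0],0.0],[[0.0065,-0.0016,0.008],[0,0,0],0.0],[[0.01,-0.0016,0.012],[0,0,0],0.0],[[0.013,-0.0016,0.0155],[0,0,0],0.0],[[0.016,-0.0016,0.019],[0,0,0],0.0],[[0.019,-0.0016,0.0225],[0,0,0],0.0],[[0.022,-0.0016,0.026],[0,0,0],0.0],[[0.0245,-0.0016,0.029],[0,0,0],0.0]])

```text
time: 27.78
ee_pos: [534.0, 123.9, 36.8]
orientation: [0.728, 0.541, 0.339, -0.251]
contact_force: [-2.7, -8.4, 6.6]
grip_width: -0.2
finger_force: 4.3
```

Run:
```python
from fit import *
P=now();print("tcp rack",np.round(torack(P[0][:2]),1))
c=arm.camera("side");m,Q=orange(c);q=Q[m&(np.hypot(*(Q[:,:2]-rk(25)).T)<55)&(Q[:,2]>22)&(Q[:,2]<90)];print("orange",len(q),np.round(torack(circ(q,24)),1),np.percentile(q[:,2],[2,98]).round(1))
```

```text
t 27.77 tcp [534.  123.9  36.8] F [-2.7 -8.4  6.6] w -0.2 q [ 0.82  0.72 -0.79  2.14 -0.87  0.5   0.68]
tcp rack [-0.8 -1.3]
orange 15 [18.8  6.7] [78.8 82.5]
```

Call:
step_arm(steps=[[[0,0,0],[0,0,0],0.0],[[0,0,0],[0,0,0],0.0]])

```text
time: 28.08
ee_pos: [534.0, 124.5, 36.9]
orientation: [0.728, 0.541, 0.339, -0.251]
contact_force: [0.2, -5.1, 3.0]
grip_width: -0.0
finger_force: 2.7
```

Run:
```python
from fit import *
P=now();print("tcp rack",np.round(torack(P[0][:2]),1))
c=arm.camera("scene");d=arm.camera("side")
a=cv2.resize(c["frame"][135:235,255:365],(440,400));b=cv2.resize(d["frame"][110:210,190:280],(360,400))
cv2.imwrite("pics/g7.png",np.hstack([a,b]))
```

```text
t 28.07 tcp [534.  124.5  36.9] F [ 0.2 -5.1  3. ] w -0.0 q [ 0.82  0.72 -0.79  2.14 -0.87  0.5   0.68]
tcp rack [-0.2 -1.1]
```

View pics/g7.png

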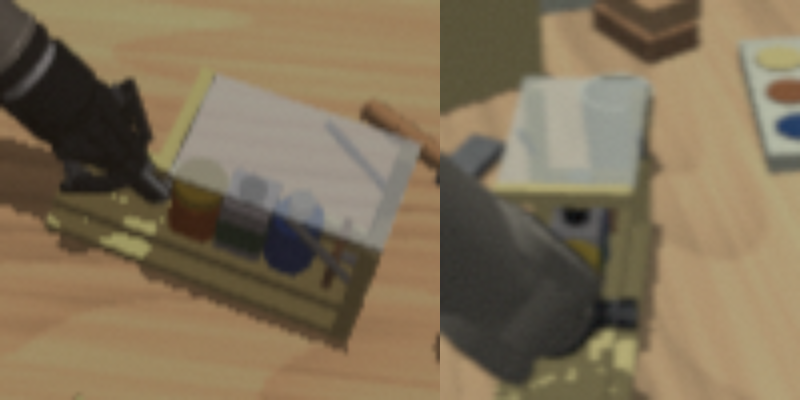

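Scene view: the jar (195,210), tin (242,225) and bottle (290,235) stand upright and close together, with a small gap to the cork plate at (335,260). I'll go on slowly.

Call:
step_arm(steps=[[[0.0015,0,0.0015],[0,0,0],0.0],[[0.0028,0,0.003],[0,0,0],0.0],[[0.004,0,0.0045],[0,0,0],0.0],[[0.0054,0,0.006],[0,0,0],0.0],[[0.0054,0,0.006],[0,0,0],0.0]])

```text
time: 28.8
ee_pos: [535.5, 132.6, 36.9]
orientation: [0.727, 0.541, 0.339, -0.251]
contact_force: [-1.6, -4.9, 2.7]
grip_width: -0.0
finger_force: 2.6
```

Call:
step_arm(steps=[[[0.0007,0,0.0008],[0,0,0],0.0],[[0.0014,0,0.0015],[0,0,0],0.0],[[0.0014,0,0.0015],[0,0,0],0.0]])

```text
time: 29.18
ee_pos: [536.0, 134.4, 37.0]
orientation: [0.728, 0.541, 0.339, -0.251]
contact_force: [-1.2, -5.6, 2.8]
grip_width: -0.1
finger_force: 2.9
```

Call:
step_arm(steps=[[[0.0007,0,0.0008],[0,0,0],0.0],[[0.0014,0,0.0015],[0,0,0],0.0],[[0.0014,0,0.0015],[0,0,0],0.0]])

```text
time: 29.55
ee_pos: [536.4, 136.4, 37.0]
orientation: [0.728, 0.541, 0.339, -0.251]
contact_force: [-0.9, -4.9, 3.2]
grip_width: -0.0
finger_force: 2.7
```

Call:
step_arm(steps=[[[0.0005,0,0.0006],[0,0,0],0.0],[[0.001,0,0.0012],[0,0,0],0.0],[[0.001,0,0.0012],[0,0,0],0.0]])

```text
time: 29.92
ee_pos: [536.9, 137.9, 37.0]
orientation: [0.728, 0.541, 0.339, -0.251]
contact_force: [-0.5, -4.7, 1.9]
grip_width: -0.1
finger_force: 2.8
```

Call:
step_arm(steps=[[[0.0005,0,0.0006],[0,0,0],0.0],[[0.001,0,0.0012],[0,0,0],0.0],[[0.001,0,0.0012],[0,0,0],0.0]])

```text
time: 30.3
ee_pos: [537.3, 139.0, 36.9]
orientation: [0.728, 0.541, 0.339, -0.251]
contact_force: [-2.1, -7.3, 4.3]
grip_width: 0.0
finger_force: 3.9
```

Call:
step_arm(steps=[[[0.0005,0,0.0006],[0,0,0],0.0],[[0.001,0,0.0012],[0,0,0],0.0],[[0.001,0,0.0012],[0,0,0],0.0]])

```text
time: 30.68
ee_pos: [537.8, 139.7, 36.8]
orientation: [0.728, 0.541, 0.339, -0.251]
contact_force: [-4.6, -11.4, 7.7]
grip_width: 0.0
finger_force: 5.9
```

Call:
step_arm(steps=[[[0.0005,0,0.0006],[0,0,0],0.0],[[0.001,0,0.0012],[0,0,0],0.0],[[0.001,0,0.0012],[0,0,0],0.0],[[0.001,0,0.0012],[0,0,0],0.0],[[0.001,0,0.0012],[0,0,0],0.0],[[0.001,0,0.0012],[0,0,0],0.0]])

```text
time: 31.42
ee_pos: [538.3, 140.5, 36.8]
orientation: [0.728, 0.54, 0.339, -0.251]
contact_force: [-6.6, -14.7, 10.2]
grip_width: -0.1
finger_force: 7.9
```

Call:
step_arm(steps=[[[0,0,0],[0,0,0],0.0],[[0,0,0],[0,0,0],0.0],[[0,0,0],[0,0,0],0.0],[[0,0,0],[0,0,0],0.0]])

```text
time: 31.92
ee_pos: [538.4, 140.5, 36.8]
orientation: [0.728, 0.54, 0.339, -0.251]
contact_force: [-6.9, -14.6, 10.0]
grip_width: 0.1
finger_force: 7.9
```

Call:
step_arm(steps=[[[-0.0013,0,-0.0015],[0,0,0],0.0],[[-0.0026,0,-0.003],[0,0,0],0.0],[[-0.004,0,-0.0047],[0,0,0],0.0],[[-0.0065,0,-0.0077],[0,0,0],0.0],[[-0.013,0,-0.0154],[0,0,0],0.0],[[-0.013,0,-0.04],[0,0,0],0.0],[[-0.013,0,-0.09],[0,0,0],0.0],[[-0.013,0,-0.14],[0,0,0],0.0]])

```text
time: 32.92
ee_pos: [503.8, 31.7, 118.3]
orientation: [0.727, 0.541, 0.339, -0.253]
contact_force: [0.2, -0.6, -0.6]
grip_width: -0.1
finger_force: 0.0
```

Call:
step_arm(steps=[[[0,0,-0.05],[0,0,0],0.0],[[0,0,-0.08],[0,0,0],0.0],[[0,0,-0.08],[0,0,0],0.0],[[0,0,-0.08],[0,0,0],0.0],[[0,0,-0.08],[0,0,0],0.0]])

```text
time: 33.55
ee_pos: [486.4, -24.2, 168.3]
orientation: [0.726, 0.542, 0.339, -0.254]
contact_force: [-0.4, 0.8, -0.4]
grip_width: 0.1
finger_force: 0.0
```

Run:
```python
from fit import *
P=now()
c=arm.camera("scene");d=arm.camera("side")
a=cv2.resize(c["frame"][135:235,255:365],(440,400),interpolation=cv2.INTER_CUBIC);b=cv2.resize(d["frame"][110:210,190:280],(360,400))
cv2.imwrite("pics/g8.png",np.hstack([a,b]))
# predicted front-axis pixels at base and top, in the crop
for n,x,h in(("bottle",130,66),("tin",87,74),("jar",42,68)):
    print(n,[((pix(c,[*rk(x),z])[0]-[255,135])*4).round(0).tolist() for z in(12,12+h)])
m,Q=orange(d);q=Q[m&(np.hypot(*(Q[:,:2]-rk(40)).T)<60)&(Q[:,2]>22)&(Q[:,2]<90)];print("jar",len(q),np.round(torack(circ(q,24)),1) if len(q)>5 else "")
```

```text
t 33.55 tcp [486.4 -24.2 168.3] F [-0.4  0.8 -0.4] w 0.1 q [ 1.08  0.43 -0.7   2.06 -0.72  1.01  0.6 ]
bottle [[299.0, 258.0], [311.0, 219.0]]
tin [[253.0, 241.0], [264.0, 196.0]]
jar [[205.0, 224.0], [213.0, 182.0]]
jar 89 [35.5 13.1]
```

View pics/g8.png

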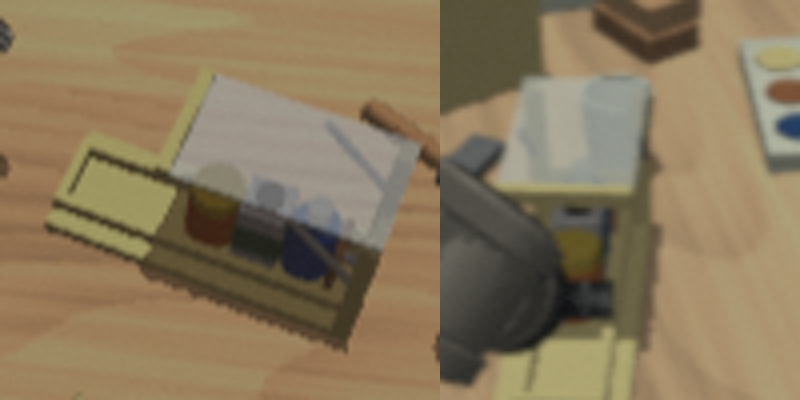

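The jar (212,215), tin (258,230) and bottle (308,245) stand upright and close together against the cork plate. The jar is wholly under the cover and the gripper is clear.

```bash
python3 -c "
from station import arm
print(arm.job_done())"
```

```text
the job is handed in; nothing more can be done
None
```

The bottle, tin and jar are in the rack in that order, upright and close together; I pressed the row on the cork plate at about 16 N, held it, and handed the job in at about 34 s, though no verdict came back.

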